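# Reload the parts cleaner with dirty sleeves

## Robot

A 6-joint arm with a two-finger parallel gripper is mounted at the origin on the work surface. World frame = base frame: x ahead of the robot, y to its left, z up, the work surface at z = 0. Lengths are in m, angles in degrees, forces in N, time in s.
With the tool pointing down it reaches from about 0.4 to 0.825 m from the base axis. Payload 7 kg.
Tool frame: the origin (TCP) lies on the centre line of the jaws, within the pads' length; the fingertips stand 19 mm ahead of it and the grasp point (between the pads) is the TCP; z points along the fingers, y is the line along which they close (so a half turn about z gives the same grasp; the last joint's range is limited). The gripper opens to 88 mm and grips with 3 to 60 N. Pads are 19 mm wide; open, the fingers measure 130 mm over their backs; the gripper's body (78 mm by 193 mm) begins 47 mm behind the grasp point.
Start: joints at [86.752, 20.546, 0.682, 0, -70.136, -16.507], TCP at [0.228, 0.635, 0.246] pointing down, gripper open.
Joint ranges: [-176.03, 176.03], [-82.01, 121.73], [-58.28, 71.71], [-173.87, 95.51], [-174.79, -0.11], [-173.66, 173.66]. Speed limits (degrees/s): [136.94, 136.94, 172.46, 180, 180, 180].

## Interface

Orientations are given as [roll, pitch, yaw] about the fixed x, y, z axes, in that order (R = Rz(yaw) Ry(pitch) Rx(roll)).
In Python, from plant import ctrl gives the robot as it stands.
- The arm moves only by the tool move_arm, never from a script. Its argument "motion" is a list of rows, each a list of 3 entries, a list of its own where there are three numbers: the shift along the tool's x, y, z in mm, then the turn, a rotation vector about the tool's x, y, z in degrees, then the closure, from 0 (fully open) to 1 (shut). A call has 1 to 10 rows; each row is the pose to reach, as a shift and turn from the pose commanded when the call began, along the tool's axes at that moment; what a row does not reach only later rows make up. A row lasts 1/12 s, in which the tool goes at most 41.7 mm and 7.16 degrees, less where a joint would pass 70% of its speed; a pose out of reach is approached as far as the arm can. A call with a gripper value outside its range is refused whole. The fingers move at their own pace and stop on an object; the grip force is fixed at half the most. Time passes only in rows, so rows that repeat a pose let the fingers close. It gives the time, the measured TCP pose, the force, the opening and the grip force at its end, in the units of the state.
- ctrl.get_obs(): the state, without advancing time (a new reading comes with each control period).
- ctrl.snapshot(name): name is "side" or "top"; returns a dict with "color" (400x640x3 uint8, blue, green, red), "camera_matrix" (3x3 intrinsics, pixels), "cam_to_world" (4x4, takes a point from camera to world coordinates). Camera axes: x right, y up, looking along -z (the intrinsics and any distortion apply to the point x, -y, -z); pixel columns grow to the right and rows downward; lengths in m; the calibration is good to about 2 mm. A picture is of the moment at which its call begins. There is no depth.
- ctrl.close_job(): hands the job in; it is judged then, once.
The state is a dict: "clock": time; "joint_pos": joint angles; "qvel": joint speeds; "tau": joint torques, N m; "tool_pos": TCP position; "orientation": TCP orientation; "force": force on the tool from outside, world axes, zero at the start; "moment": the same for the moment, N m; "opening": finger opening in m; "gripper_force": force on a finger pad.
Only numpy, scipy, OpenCV 4.12 (cv2) and the standard library are available. Lean on these libraries where they do the work, as an engineer would, in place of code of your own. Each camera call takes 0.05 s, during which the arm holds its last target. There are 200 camera calls.

## Task

Pull out the cleaner's wash tray, stand the clean brass sleeve upright in the blue tray, and slide every dirty brown sleeve that is there right down over its own spindle, one per spindle. Then push the loaded tray fully home in the cleaner, and only after that press the rocker switch fully on. Leave the carburetor, the tin cup and the green float where they are.

Things in the scene. Friction and masses are not known exactly. Their poses are not given: they have to be found in the camera images.
- cleaner: fixed parts cleaner: steel housing 230 (its x) by 200 (y) by 150 mm tall with an open mouth in its -y face; its 20 mm thick base runs on 225 mm beyond the mouth as a loading deck with side rails. Origin: centre of the housing's underside, on the bench; z up. The tray slides along cleaner y: +y in, -y out. Fully home (against the back wall) the tray's origin is at cleaner x = 0, y = 0
- mouth (a point): middle of the mouth's lower edge, on the deck's top, in the housing's -y face, 100 mm to -y of the cleaner's origin and 20 mm up; mouth 177 mm wide and 95 mm high. The deck's rails are 177 mm apart and 20 mm high; two small stops at its outer end halt the tray when its origin is 226 mm to -y of home
- tray: loose steel wash tray, 170 by 170 mm, 6 mm floor, 18 mm high rim, about 0.6 kg, on the deck (3.5 mm play each side); axes as the cleaner's. Origin: centre of its underside. Four upright white plastic spindles at tray x, y = +-42.5 mm. A 60 mm wide tongue towards -y carries the red handle. At the start it is partly or wholly inside the housing
- tray_handle (a point): grip point of the tray's red handle: an upright plate 60 mm wide (tray x), 10 mm thick (tray y), top 75 mm above the tray's underside; this point is in the plate's middle, 170 mm to -y of the tray's origin and 55 mm above its underside. With the tray home it is 70 mm outside the mouth
- rocker (a joint): the black rocker switch on the housing's roof, rocking about an axis along cleaner x: about 0 rad = off (its +y end stands up), 0.36 rad = fully on; it stays where it is left; pressing takes 2 to 5 N near its end
- rocker_press (a point): point on top of the rocker's +y end (white dash), 26 mm from its pivot: the place to press down, about 10 mm of travel. Rocker 70 mm long (cleaner y), 34 mm wide
- bin: low blue plastic tray for finished parts, fixed, 110 by 110 mm outside, walls 4 mm thick and 25 mm high; origin at the centre of its underside, floor about 4 mm above it
- carburetor: tarnished aluminium carburetor, about 75 by 60 by 98 mm, loose on the bench; leave it alone; origin at the centre of its underside
- tin_cup: tin cup holding two brass jets, 66 mm across, 50 mm tall, standing loose on the housing roof; leave it alone; origin at the centre of its underside
- float: green plastic float, about 60 by 45 by 25 mm, lying loose on the housing roof; leave it alone; origin at the centre of its underside
- spindle0 (a point): foot of a spindle on the tray's floor (6 mm above the tray's underside), at tray x -42.5, y -42.5 mm; the spindle is 30 mm thick and 59 mm tall, its top 14 mm tapering to 12 mm
- spindle1 (a point): foot of a spindle on the tray's floor (6 mm above the tray's underside), at tray x 42.5, y -42.5 mm; the spindle is 30 mm thick and 59 mm tall, its top 14 mm tapering to 12 mm
- spindle2 (a point): foot of a spindle on the tray's floor (6 mm above the tray's underside), at tray x -42.5, y 42.5 mm; the spindle is 30 mm thick and 59 mm tall, its top 14 mm tapering to 12 mm
- spindle3 (a point): foot of a spindle on the tray's floor (6 mm above the tray's underside), at tray x 42.5, y 42.5 mm; the spindle is 30 mm thick and 59 mm tall, its top 14 mm tapering to 12 mm
- dirty0: dirty dark-brown ring-shaped sleeve, upright tube 50 mm outside, 35 mm bore, 45 mm tall, about 90 g; origin at the centre of its underside, z along the bore; stands on the fixed cardboard sheet (250 by 250 mm, 3 mm thick). May be absent
- dirty1: dirty dark-brown ring-shaped sleeve, upright tube 50 mm outside, 35 mm bore, 45 mm tall, about 90 g; origin at the centre of its underside, z along the bore; stands on the fixed cardboard sheet (250 by 250 mm, 3 mm thick). May be absent
- dirty2: dirty dark-brown ring-shaped sleeve, upright tube 50 mm outside, 35 mm bore, 45 mm tall, about 90 g; origin at the centre of its underside, z along the bore; stands on the fixed cardboard sheet (250 by 250 mm, 3 mm thick). May be absent
- dirty3: dirty dark-brown ring-shaped sleeve, upright tube 50 mm outside, 35 mm bore, 45 mm tall, about 90 g; origin at the centre of its underside, z along the bore; stands on the fixed cardboard sheet (250 by 250 mm, 3 mm thick). May be absent
- clean0: clean shiny brass ring-shaped sleeve, upright tube 50 mm outside, 35 mm bore, 45 mm tall, about 90 g; origin at the centre of its underside, z along the bore; left on a tray spindle from the last wash. Exactly one of clean0 and clean1 is present
- clean1: clean shiny brass ring-shaped sleeve, upright tube 50 mm outside, 35 mm bore, 45 mm tall, about 90 g; origin at the centre of its underside, z along the bore; left on a tray spindle from the last wash. Exactly one of clean0 and clean1 is present
Mind the look-alikes: they are no part of the job. Leave any orange look-alike of the dirty1 alone. Several things look just like the bin: the one meant starts farthest to the robot's left.

How it is judged:
By the outcome, as a careful person would: the job done as asked, in the order asked, and still so for the second after the job is handed in, with the robot touching nothing.
Of clean0, clean1 only 1 to 1 are there at a start; the rules pass over those that are not, and their reading is None.
Of dirty0, dirty1, dirty2, dirty3 only 2 to 4 are there at a start; the rules pass over those that are not, and their reading is None.
At some moment in a run one of dirty0, dirty1, dirty2, dirty3 may be knocked a few centimetres aside while the robot is not near it.
It also fails if it takes over 210 s, if anything falls off the work surface, if the arm or the gripper's body presses on something with over 40 N, if the wrist force passes 120 N, or if a joint passes its speed limit or range.

## Working session

There is one attempt and no reset: what is moved stays moved. The work goes in short steps, Python scripts to look and compute and a tool call to move; the robot and the scene stay as the last step left them, time stands still between calls to the robot, and variables do not carry over. Pictures are saved under pics/ and viewed, at most 14 in all, crops included, and the job is handed in when it is done.

Besides the shell and the picture viewer there is one more tool, called after "Call:" as name([rows], argument=value, ...), one row to a line, values as JSON. move_arm: Moves the arm, as the interface text tells. Its arguments: {"type":"object","properties":{"motion":{"type":"array"}},"required":["motion"]}

```bash
mkdir -p pics && ls && python3 - <<'E'
from plant import ctrl
import cv2, numpy as np, json
print(ctrl.get_obs())
for n in("side","top"):
    s=ctrl.snapshot(n); cv2.imwrite(f"pics/{n}0.png",s["color"]); print(n,np.round(s["camera_matrix"],1).tolist(),np.round(s["cam_to_world"],4).tolist(),[k for k in s])
    np.savez(f"{n}_cal.npz",K=s["camera_matrix"],T=s["cam_to_world"])
E
```

```text
pics
{'clock': 0.0, 'joint_pos': array([ 8.67532760e+01,  2.05921411e+01,  6.35056213e-01, -1.91218137e-02,
       -7.01360346e+01, -1.65075858e+01]), 'qvel': array([ 0.09772047,  0.09807531,  0.07107106, -0.05892294, -0.00697658,
        0.02357487]), 'tau': array([-8.50701781e-04, -5.82715201e+01,  2.93045032e+01,  6.99696243e+00,
        6.78741460e-03, -1.82759322e-04]), 'tool_pos': array([0.2280085 , 0.63485103, 0.24462758]), 'orientation': array([ 1.79905611e+02, -9.22676519e-03, -1.97608142e+01]), 'force': array([ 0.19208471, -0.08104099, -0.26368463]), 'moment': array([-0.06042514, -0.01585482, -0.01349245]), 'gripper_force': 0.0, 'opening': 0.08771705403643063}
side [[411.8, 0.0, 322.1], [0.0, 411.8, 199.0], [0.0, 0.0, 1.0]] [[0.9329, 0.3279, -0.1491, 0.4117], [-0.36, 0.836, -0.414, -0.4209], [-0.0111, 0.4399, 0.898, 1.046], [0.0, 0.0, 0.0, 1.0]] ['color', 'camera_matrix', 'cam_to_world']
top [[367.2, 0.0, 324.4], [0.0, 367.2, 200.6], [0.0, 0.0, 1.0]] [[0.0004, 0.9832, -0.1823, 0.3807], [-0.9998, -0.003, -0.0187, 0.0078], [-0.019, 0.1823, 0.9831, 1.0953], [0.0, 0.0, 0.0, 1.0]] ['color', 'camera_matrix', 'cam_to_world']
```

View pics/side0.png

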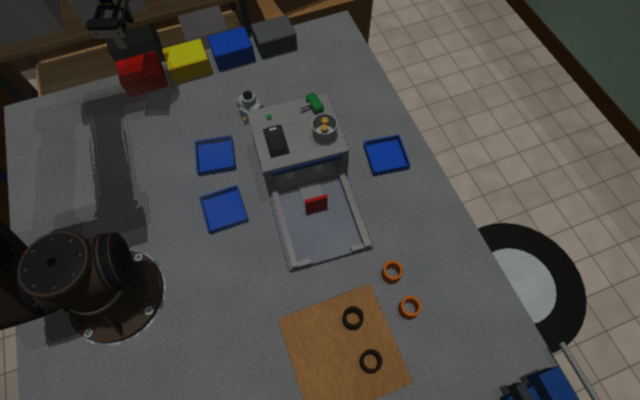

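View pics/top0.png

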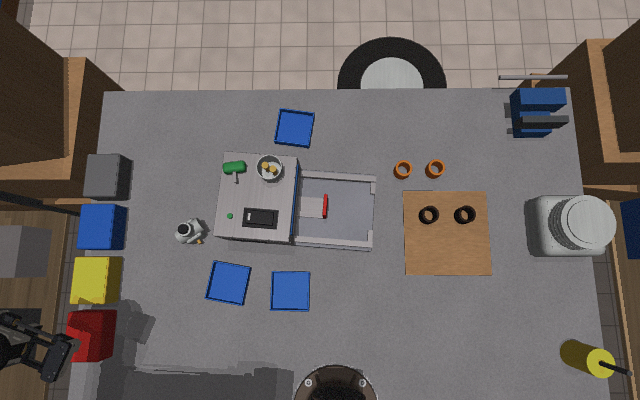

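The top view shows three blue trays at (229,282), (291,291) and (295,128). The robot's left is the image's left, so the one meant is (229,282). The two dark-brown sleeves stand on the cardboard at (429,214) and (465,214). The orange rings at (403,169) and (436,168) are look-alikes. The handle is at (325,206) and the rocker at (260,217).

```bash
cat > h.py <<'E'
import numpy as np, cv2
from plant import ctrl
from scipy.spatial.transform import Rotation as Rn
def snap(n):
    s=ctrl.snapshot(n); return s["color"],np.array(s["camera_matrix"]),np.array(s["cam_to_world"])
def ray(K,T,p):
    v=np.linalg.inv(K)@[p[0],p[1],1]; return T[:3,3],T[:3,:3]@[v[0],-v[1],-v[2]]
def plane(K,T,p,z):
    o,d=ray(K,T,p); return o+d*(z-o[2])/d[2]
def proj(K,T,P):
    c=T[:3,:3].T@(np.array(P)-T[:3,3]); u=K@[c[0],-c[1],-c[2]]; return u[:2]/u[2]
def tri(a,b):
    (o1,d1),(o2,d2)=a,b
    t=np.linalg.lstsq(np.c_[d1,-d2],o2-o1,rcond=None)[0]
    return (o1+t[0]*d1+o2+t[1]*d2)/2, np.linalg.norm(o1+t[0]*d1-o2-t[1]*d2)
def blobs(m,amin=20):
    n,l,s,c=cv2.connectedComponentsWithStats(m.astype(np.uint8)); 
    return [(c[i].round(1).tolist(),s[i].tolist(),l==i) for i in range(1,n) if s[i,4]>=amin]
def bgr(im): return [im[...,i].astype(int) for i in range(3)]
def delta(P,yaw=None):
    "tool-frame shift mm (and turn deg about tool z) from the current pose"
    o=ctrl.get_obs(); R=Rn.from_euler('xyz',o["orientation"],degrees=True)
    return (R.inv().apply(np.array(P)-o["tool_pos"])*1000).round(1)
E
python3 - <<'E'
from h import *
out={}
for n in("side","top"):
    im,K,T=snap(n); b,g,r=bgr(im)
    print(n)
    for nm,m,z in(("blue",(b>90)&(b>2*r)&(b>g*1.4),.025),("red",(r>100)&(r>3*g)&(r>3*b),.095),("dark",(r<75)&(b<45),.048),("orange",(r>120)&(g<r*.65)&(b<g*.8)&(r<300),.048)):
        for c,s,l in blobs(m,25):
            P=plane(K,T,c,z)
            if .2<P[0]<.95 and -.6<P[1]<.6:
                rc=cv2.minAreaRect(np.argwhere(l)[:,::-1].astype(np.float32))
                print(nm,c,s[4],P.round(3)[:2],[plane(K,T,q,z)[:2].round(3).tolist() for q in cv2.boxPoints(rc)] if nm in("blue","red") else s)
    if n=="top":
        cv2.imwrite("pics/crop1.png",cv2.resize(im[95:315,200:495],None,fx=2.7,fy=2.7,interpolation=cv2.INTER_CUBIC))
E
```

```text
side
blue [215.7, 155.3] 911 [0.343 0.296] [[0.295, 0.361], [0.402, 0.342], [0.388, 0.242], [0.285, 0.261]]
blue [385.5, 155.3] 945 [0.804 0.115] [[0.765, 0.184], [0.879, 0.168], [0.847, 0.061], [0.738, 0.078]]
blue [220.6, 190.1] 28 [0.327 0.18 ] [[0.291, 0.182], [0.365, 0.18], [0.365, 0.177], [0.291, 0.179]]
blue [224.4, 209.2] 1182 [0.321 0.119] [[0.265, 0.177], [0.373, 0.176], [0.373, 0.072], [0.269, 0.073]]
blue [203.8, 212.0] 50 [0.266 0.131] [[0.268, 0.185], [0.285, 0.18], [0.264, 0.075], [0.248, 0.08]]
blue [547.8, 382.0] 29 [ 0.89  -0.565] [[0.883, -0.559], [0.899, -0.559], [0.898, -0.57], [0.882, -0.57]]
red [315.4, 198.4] 52 [0.554 0.026] [[0.527, 0.031], [0.583, 0.027], [0.582, 0.02], [0.526, 0.024]]
dark [247.3, 94.8] 57 [0.491 0.458] [243, 91, 9, 9, 57]
dark [314.5, 103.5] 210 [0.672 0.35 ] [306, 93, 17, 21, 210]
dark [276.0, 141.9] 496 [0.519 0.26 ] [264, 126, 25, 31, 496]
dark [324.8, 137.6] 150 [0.656 0.222] [314, 132, 22, 11, 150]
dark [306.8, 174.3] 1591 [0.565 0.126] [264, 152, 84, 43, 1591]
dark [389.2, 170.8] 43 [0.783 0.053] [373, 167, 35, 8, 43]
dark [315.9, 2
[... 1420 characters left out ...]
511, 113, 57, 25, 424]
dark [241.7, 169.5] 30 [0.669 0.273] [236, 163, 10, 10, 30]
dark [439.2, 166.8] 28 [ 0.675 -0.309] [437, 163, 5, 9, 28]
dark [428.0, 172.4] 44 [ 0.658 -0.276] [425, 165, 9, 14, 44]
dark [395.9, 173.8] 27 [ 0.654 -0.182] [393, 168, 8, 11, 27]
dark [428.4, 214.6] 225 [ 0.533 -0.27 ] [419, 206, 20, 19, 225]
dark [464.4, 214.5] 261 [ 0.533 -0.373] [454, 206, 22, 18, 261]
dark [256.5, 217.5] 148 [0.526 0.224] [243, 208, 31, 20, 148]
dark [182.5, 228.7] 73 [0.494 0.437] [178, 225, 10, 9, 73]
dark [249.4, 240.5] 54 [0.46  0.242] [232, 239, 35, 4, 54]
orange [436.4, 166.8] 90 [ 0.675 -0.301] [429, 159, 16, 16, 90]
orange [403.3, 167.9] 83 [ 0.672 -0.204] [396, 160, 16, 16, 83]
```

View pics/crop1.png

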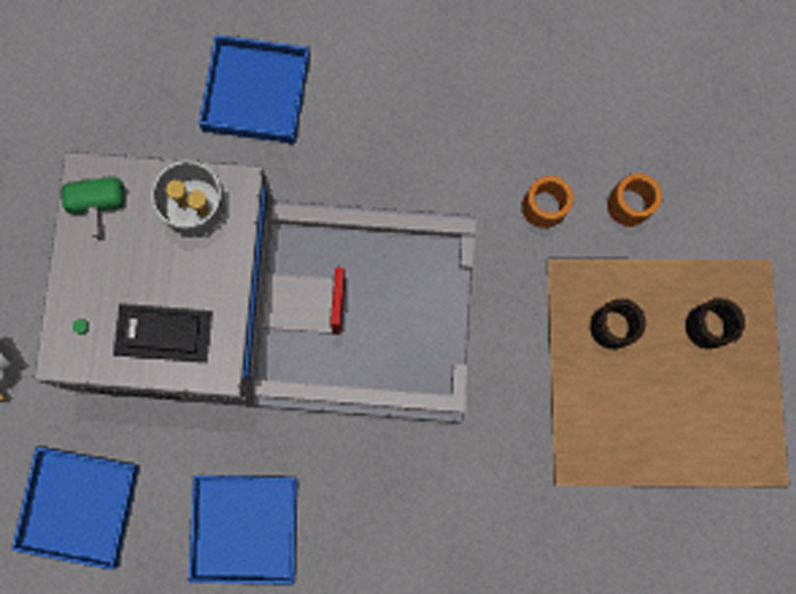

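The crop shows the bin meant at (77,508), i.e. top (229,282), farthest left of the three blue trays. The two brown sleeves are at (617,323) and (715,323) and the orange pair at (548,200) and (636,198). The red handle is at (338,300). I'll now work out the cleaner pose and the approach to the handle.

```bash
cat >> h.py <<'E'
def report(P,yaw):
    o=ctrl.get_obs(); y=o["orientation"][2]
    print("pose",o["tool_pos"].round(4),"yaw",y.round(1),"delta",delta(P).tolist(),"turn z",round((y-yaw+180)%360-180,1))
E
python3 - <<'E'
from h import *
c=np.load("top_cal.npz");K,T=c["K"],c["T"]
f=lambda p,z:plane(K,T,(p[0]/2.7+200-.3,p[1]/2.7+95-.3),z)[:2]
r=[f(p,.15) for p in((65,153),(265,170),(243,396),(38,379))]
print(np.round(r,4).tolist(),np.mean(r,0))
for d in((r[0]-r[1]),(r[3]-r[2])): print(np.degrees(np.arctan2(-d[0],d[1])),np.linalg.norm(d))
for d in((r[0]-r[3]),(r[1]-r[2])): print(np.degrees(np.arctan2(d[1],d[0])),np.linalg.norm(d))
e=[f((476,216),.04),f((463,413),.04)]; d=e[0]-e[1]; print("deck",e,np.degrees(np.arctan2(d[1],d[0])),np.linalg.norm(d))
yw=np.radians(-5); ay=np.array([-np.sin(yw),np.cos(yw)])
print("origin from deck",np.mean(e,0)+.325*ay,"home handle",np.mean(e,0)+(.325-.17)*ay)
report([.555,.026,.27],-95)
E
```

```text
[[0.692, 0.2976], [0.6733, 0.097], [0.4497, 0.115], [0.4661, 0.3122]] [0.57028362 0.20545058]
-5.344762668395343 0.2014543366043069
-4.76258409125084 0.19791361368660557
-3.6933317376395696 0.22638877504500396
-4.585234615294186 0.2243034998006519
deck [array([ 0.65374064, -0.12453091]), array([ 0.43962384, -0.10546592])] -5.088207204354059 0.21496390353257622
origin from deck [0.57500786 0.20876486] home handle [0.56019138 0.03941176]
pose [0.2281 0.635  0.245 ] yaw -19.8 delta [513.6, 462.6, -24.5] turn z 75.2
```

Call:
move_arm([
  [[40,40,-40],[0,0,7],0],
  [[514,463,-40],[0,0,30],0],
  [[514,463,-40],[0,0,40],0],
  [[514,463,-40],[0,0,50],0],
  [[514,463,-40],[0,0,60],0],
  [[514,463,-40],[0,0,75],0],
  [[514,463,-40],[0,0,75],0],
  [[514,463,-40],[0,0,75],0],
  [[514,463,-40],[0,0,75],0],
  [[514,463,-40],[0,0,75],0],
])

```text
clock: 1.03
tool_pos: [0.4213, 0.2727, 0.279]
orientation: [-180.0, 0.0, -91.5]
force: [0.8, 0.2, 0.7]
opening: 0.0874
gripper_force: 0.0
```

```bash
python3 -c "
from h import *
report([.555,.026,.20],-95)"
```

```text
pose [0.4213 0.2727 0.279 ] yaw -91.5 delta [243.0, -140.3, 78.9] turn z 3.5
```

Call:
move_arm([
  [[243,-140,0],[0,0,3.5],0],
  [[243,-140,0],[0,0,3.5],0],
  [[243,-140,0],[0,0,3.5],0],
  [[243,-140,0],[0,0,3.5],0],
  [[243,-140,0],[0,0,3.5],0],
  [[243,-140,0],[0,0,3.5],0],
  [[243,-140,0],[0,0,3.5],0],
  [[243,-140,0],[0,0,3.5],0],
  [[243,-140,40],[0,0,3.5],0],
  [[243,-140,80],[0,0,3.5],0],
])

```text
clock: 1.87
tool_pos: [0.5573, 0.0284, 0.1997]
orientation: [-179.7, 0.1, -94.8]
force: [-0.0, 0.2, -1.0]
opening: 0.0879
gripper_force: 0.0
```

```bash
python3 -c "
from h import *
report([.555,.026,.077],-95)"
```

```text
pose [0.5573 0.0284 0.1997] yaw -94.8 delta [2.9, 2.7, 122.7] turn z 0.2
```

Call:
move_arm([
  [[1,1,40],[0,0,0],0],
  [[1,1,80],[0,0,0],0],
  [[1,1,110],[0,0,0],0],
  [[1,1,122],[0,0,0],0],
  [[1,1,122],[0,0,0],0],
  [[1,1,122],[0,0,0],1],
  [[1,1,122],[0,0,0],1],
  [[1,1,122],[0,0,0],1],
  [[1,1,122],[0,0,0],1],
  [[1,1,122],[0,0,0],1],
])

```text
clock: 2.7
tool_pos: [0.5555, 0.0281, 0.078]
orientation: [-179.9, 0.1, -94.7]
force: [2.1, 0.0, 2.5]
opening: 0.0599
gripper_force: 8.6
```

```bash
python3 -c "
from h import *
o=ctrl.get_obs();print(o['opening'],o['gripper_force'],o['force'],o['tool_pos'],o['orientation'])"
```

```text
0.05992063285780308 8.62844467163086 [2.10168389 0.0242319  2.51932155] [0.55545109 0.02809792 0.07800641] [-1.79864706e+02  5.93118685e-02 -9.47068569e+01]
```

Call:
move_arm([
  [[0,0,0],[0,0,0],1],
  [[15,0,0],[0,0,0],1],
  [[40,0,0],[0,0,0],1],
  [[65,0,0],[0,0,0],1],
  [[90,0,0],[0,0,0],1],
  [[115,0,0],[0,0,0],1],
  [[140,0,0],[0,0,0],1],
  [[165,0,0],[0,0,0],1],
  [[185,0,0],[0,0,0],1],
  [[200,0,0],[0,0,0],1],
])

```text
clock: 3.53
tool_pos: [0.5393, -0.1721, 0.0778]
orientation: [-179.8, 0.1, -94.7]
force: [0.7, 7.1, 4.9]
opening: 0.0596
gripper_force: 30.0
```

Call:
move_arm([
  [[4,0,0],[0,0,0],1],
  [[8,0,0],[0,0,0],1],
  [[11,0,0],[0,0,0],1],
  [[11,0,0],[0,0,0],1],
])

```text
clock: 3.87
tool_pos: [0.5384, -0.1823, 0.0778]
orientation: [-179.9, 0.0, -94.7]
force: [-0.3, 3.9, 6.4]
opening: 0.0597
gripper_force: 30.0
```

Call:
move_arm([
  [[0,0,0],[0,0,0],0],
  [[0,0,0],[0,0,0],0],
  [[0,0,0],[0,0,0],0],
  [[0,0,0],[0,0,0],0],
  [[0,0,-40],[0,0,0],0],
  [[0,0,-80],[0,0,0],0],
  [[0,0,-120],[0,0,0],0],
  [[0,120,-170],[0,0,0],0],
  [[0,200,-170],[0,0,0],0],
  [[0,200,-170],[0,0,0],0],
])

```text
clock: 4.7
tool_pos: [0.4165, -0.1725, 0.2303]
orientation: [-180.0, 0.0, -94.7]
force: [-0.4, 0.9, 1.7]
opening: 0.0875
gripper_force: 0.0
```

```bash
python3 - <<'E'
from h import *
report([.553,-.013,.25],-95)
im,K,T=snap("top"); im2,K2,T2=snap("side")
cv2.imwrite("pics/c2.png",np.vstack([cv2.resize(im[140:260,260:480],(550,300),interpolation=2),cv2.resize(im2[160:280,250:470],(550,300),interpolation=2)]))
cv2.imwrite("t2.png",im);cv2.imwrite("s2.png",im2)
E
```

```text
pose [ 0.4165 -0.1725  0.2303] yaw -94.7 delta [-170.2, -122.9, -19.6] turn z 0.3
```

View pics/c2.png

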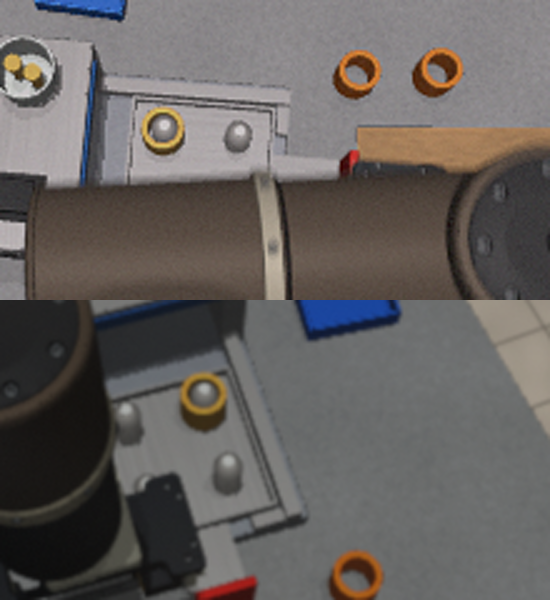

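The brass sleeve is on spindle3: top crop (163,131), side crop (204,397). Spindle1 is free at top crop (237,137). The tray is out.

```bash
python3 - <<'E'
from h import *
for n,f,box in(("top","t2.png",(310,180,345,206)),("side","s2.png",(318,185,345,215))):
    c=np.load(n+"_cal.npz");K,T=c["K"],c["T"]; im=cv2.imread(f); b,g,r=bgr(im)
    m=(r>90)&(b<.6*r)&(g>.6*r); mm=np.zeros_like(m); x0,y0,x1,y1=box; mm[y0:y1,x0:x1]=m[y0:y1,x0:x1]
    p=np.argwhere(mm)[:,::-1].astype(np.float32); (e,_)=cv2.minEnclosingCircle(p); h=cv2.boundingRect(p)
    print(n,len(p),e,h,plane(K,T,e,.071).round(4))
    q=(354.6,194.3) if n=="top" else (341.2,223)
    print(" sp1 top",plane(K,T,q,.085).round(4))
# expected
yw=np.radians(-4.8);R=np.array([[np.cos(yw),-np.sin(yw)],[np.sin(yw),np.cos(yw)]])
o=np.array([.553,-.013]); 
for s in((-42.5,-42.5),(42.5,-42.5),(42.5,42.5)): print((o+R@np.array(s)/1000).round(4))
report([.5985,.0255,.20],-95)
E
```

```text
top 124 (324.5, 190.8333282470703) (317, 183, 17, 17) [0.599 0.027 0.071]
 sp1 top [ 0.5857 -0.0576  0.085 ]
side 144 (330.77777099609375, 197.0) (322, 189, 19, 17) [0.597  0.0259 0.071 ]
 sp1 top [ 0.5918 -0.0583  0.085 ]
[ 0.5071 -0.0518]
[ 0.5918 -0.0589]
[0.5989 0.0258]
pose [ 0.4131 -0.1724  0.2316] yaw -94.7 delta [-212.5, -168.3, 32.3] turn z 0.3
```

Call:
move_arm([
  [[-212,-168,0],[0,0,0],0.2],
  [[-212,-168,0],[0,0,0],0.2],
  [[-212,-168,0],[0,0,0],0.2],
  [[-212,-168,0],[0,0,0],0.2],
  [[-212,-168,0],[0,0,0],0.2],
  [[-212,-168,0],[0,0,0],0.2],
  [[-212,-168,0],[0,0,0],0.2],
  [[-212,-168,40],[0,0,0],0.2],
  [[-212,-168,70],[0,0,0],0.2],
  [[-212,-168,70],[0,0,0],0.2],
])

```text
clock: 5.63
tool_pos: [0.5989, 0.0247, 0.1531]
orientation: [179.4, -0.2, -94.8]
force: [-1.4, -1.1, -1.5]
opening: 0.0705
gripper_force: 0.0
```

```bash
python3 -c "
from h import *
report([.5985,.026,.067],-95)"
```

```text
pose [0.5989 0.0247 0.1531] yaw -94.8 delta [-1.5, -0.4, 86.1] turn z 0.2
```

Call:
move_arm([
  [[-1,0,30],[0,0,0],0.2],
  [[-1,0,60],[0,0,0],0.2],
  [[-1,0,85],[0,0,0],0.2],
  [[-1,0,90],[0,0,0],0.2],
  [[-1,0,90],[0,0,0],0.2],
  [[-1,0,90],[0,0,0],0.2],
  [[-1,0,90],[0,0,0],0.2],
])

```text
clock: 6.22
tool_pos: [0.6042, 0.0261, 0.0723]
orientation: [-179.8, 0.1, -94.7]
force: [0.3, 0.3, 0.4]
opening: 0.0702
gripper_force: 0.0
```

```bash
python3 -c "
from h import *
report([.5985,.026,.067],-95)"
```

```text
pose [0.6042 0.0261 0.0723] yaw -94.7 delta [0.6, 5.6, 5.2] turn z 0.3
```

Call:
move_arm([
  [[0,5.5,5],[0,0,0],0.2],
  [[0,5.5,5],[0,0,0],0.2],
  [[0,5.5,5],[0,0,0],1],
  [[0,5.5,5],[0,0,0],1],
  [[0,5.5,5],[0,0,0],1],
  [[0,5.5,5],[0,0,0],1],
  [[0,5.5,-10],[0,0,0],1],
  [[0,5.5,-40],[0,0,0],1],
  [[0,5.5,-75],[0,0,0],1],
  [[0,5.5,-110],[0,0,0],1],
])

```text
clock: 7.05
tool_pos: [0.5965, 0.0261, 0.1805]
orientation: [179.9, -0.1, -94.7]
force: [1.8, -0.2, -0.4]
opening: 0.0487
gripper_force: 30.0
```

```bash
python3 - <<'E'
from h import *
# bin by wall-top corners of the bin mask, both views
report([.343,.305,.26],-8)
for n,f,box in(("top","pics/top0.png",(200,255,255,310)),("side","pics/side0.png",(190,130,240,178))):
    c=np.load(n+"_cal.npz");K,T=c["K"],c["T"]; b,g,r=bgr(cv2.imread(f)); m=(b>60)&(b>1.8*r)&(b>g*1.3)
    mm=np.zeros_like(m); x0,y0,x1,y1=box; mm[y0:y1,x0:x1]=m[y0:y1,x0:x1]
    p=np.argwhere(mm)[:,::-1].astype(np.float32); h=cv2.approxPolyN(cv2.convexHull(p),4).reshape(-1,2)
    q=np.array([plane(K,T,a,.025)[:2] for a in h]); print(n,q.round(3).tolist(),q.mean(0).round(4))
E
```

```text
pose [0.5965 0.0261 0.1805] yaw -94.7 delta [-257.0, 275.8, -79.2] turn z -86.7
top [[0.277, 0.259], [0.298, 0.371], [0.405, 0.352], [0.386, 0.244]] [0.3416 0.3063]
side [[0.276, 0.262], [0.295, 0.37], [0.405, 0.35], [0.385, 0.242]] [0.3403 0.3059]
```

Call:
move_arm([
  [[0,0,-40],[0,0,0],1],
  [[0,0,-80],[0,0,-7],1],
  [[-255,277,-80],[0,0,-20],1],
  [[-255,277,-80],[0,0,-30],1],
  [[-255,277,-80],[0,0,-40],1],
  [[-255,277,-80],[0,0,-50],1],
  [[-255,277,-80],[0,0,-60],1],
  [[-255,277,-80],[0,0,-70],1],
  [[-255,277,-80],[0,0,-80],1],
  [[-255,277,-80],[0,0,-85],1],
])

```text
clock: 7.88
tool_pos: [0.3696, 0.2724, 0.2601]
orientation: [-180.0, 0.0, -30.1]
force: [0.6, 0.5, -1.0]
opening: 0.0487
gripper_force: 30.0
```

```bash
python3 -c "
from h import *
report([.341,.306,.26],-10)"
```

```text
pose [0.3696 0.2724 0.2601] yaw -30.1 delta [-41.6, -14.8, 0.1] turn z -20.1
```

Call:
move_arm([
  [[-42,-15,0],[0,0,-20],1],
  [[-42,-15,0],[0,0,-20],1],
  [[-42,-15,0],[0,0,-20],1],
  [[-42,-15,40],[0,0,-20],1],
  [[-42,-15,80],[0,0,-20],1],
  [[-42,-15,120],[0,0,-20],1],
  [[-42,-15,160],[0,0,-20],1],
  [[-42,-15,175],[0,0,-20],1],
  [[-42,-15,175],[0,0,-20],1],
  [[-42,-15,175],[0,0,-20],1],
])

```text
clock: 8.72
tool_pos: [0.3427, 0.3054, 0.0847]
orientation: [179.9, 0.0, -10.4]
force: [0.1, 0.6, -1.3]
opening: 0.0485
gripper_force: 30.0
```

```bash
python3 -c "
from h import *
report([.341,.306,.046],-10)"
```

```text
pose [0.3427 0.3054 0.0847] yaw -10.4 delta [-1.7, -0.3, 38.7] turn z -0.4
```

Call:
move_arm([
  [[-1,0,20],[0,0,0],1],
  [[-1,0,32],[0,0,0],1],
  [[-1,0,36],[0,0,0],1],
  [[-1,0,38],[0,0,0],1],
  [[-1,0,38],[0,0,0],1],
  [[-1,0,38],[0,0,0],1],
])

```text
clock: 9.22
tool_pos: [0.3422, 0.3067, 0.0481]
orientation: [-179.9, -0.0, -10.4]
force: [0.5, 0.4, 0.7]
opening: 0.0489
gripper_force: 30.0
```

```bash
python3 -c "
from h import *
report([.341,.306,.046],-10)"
```

```text
pose [0.3422 0.3067 0.0481] yaw -10.4 delta [-1.0, 0.9, 2.1] turn z -0.4
```

Lower a little further, release gently, retreat.

Call:
move_arm([
  [[0,0,2],[0,0,0],1],
  [[0,0,3],[0,0,0],1],
  [[0,0,3],[0,0,0],1],
  [[0,0,3],[0,0,0],0.3],
  [[0,0,3],[0,0,0],0.3],
  [[0,0,3],[0,0,0],0.3],
  [[0,0,-20],[0,0,0],0.3],
  [[0,0,-60],[0,0,0],0.3],
  [[0,0,-100],[0,0,0],0.3],
  [[0,0,-140],[0,0,0],0.2],
])

```text
clock: 10.05
tool_pos: [0.3414, 0.3053, 0.1886]
orientation: [179.9, 0.0, -10.4]
force: [1.5, 0.8, 0.3]
opening: 0.0643
gripper_force: 0.0
```

```bash
python3 - <<'E'
from h import *
report([.533,-.275,.25],-95)
out=[]
for n in("top","side"):
    im,K,T=snap(n); cv2.imwrite(n+"3.png",im); b,g,r=bgr(im)
    for c,s,l in blobs((r<75)&(b<45),60):
        P=plane(K,T,c,.048)
        if .35<P[0]<.85 and P[1]<-.15: print(n,c,s,P[:2].round(4))
    out.append(im)
a=cv2.resize(out[0][150:320,190:500],(775,425),interpolation=2)
cv2.imwrite("pics/c3.png",a)
E
```

```text
pose [0.3414 0.3053 0.1886] yaw -10.4 delta [293.3, 536.2, -60.9] turn z 84.6
top [589.2, 123.2] [535, 40, 105, 149, 4349] [ 0.8068 -0.7604]
top [536.4, 124.6] [513, 117, 55, 13, 351] [ 0.8035 -0.6046]
top [611.7, 194.2] [583, 188, 57, 14, 495] [ 0.591  -0.7962]
top [396.8, 213.7] [395, 202, 5, 22, 72] [ 0.536  -0.1802]
top [428.4, 214.6] [419, 206, 20, 19, 219] [ 0.5332 -0.2703]
top [464.4, 214.5] [454, 206, 22, 18, 260] [ 0.5332 -0.3728]
side [393.7, 267.2] [387, 264, 13, 10, 61] [ 0.6753 -0.2023]
side [388.5, 279.1] [382, 270, 17, 14, 77] [ 0.6504 -0.225 ]
side [339.7, 281.7] [328, 274, 25, 16, 208] [ 0.5361 -0.1875]
side [412.8, 303.2] [405, 299, 13, 13, 61] [ 0.6796 -0.2993]
side [403.8, 313.5] [398, 303, 18, 17, 69] [ 0.6488 -0.3133]
side [352.6, 317.9] [342, 306, 22, 25, 312] [ 0.5318 -0.2788]
side [370.5, 360.9] [359, 349, 24, 25, 310] [ 0.5325 -0.3808]
side [526.5, 386.8] [500, 368, 52, 32, 684] [ 0.8298 -0.5528]
```

View pics/c3.png

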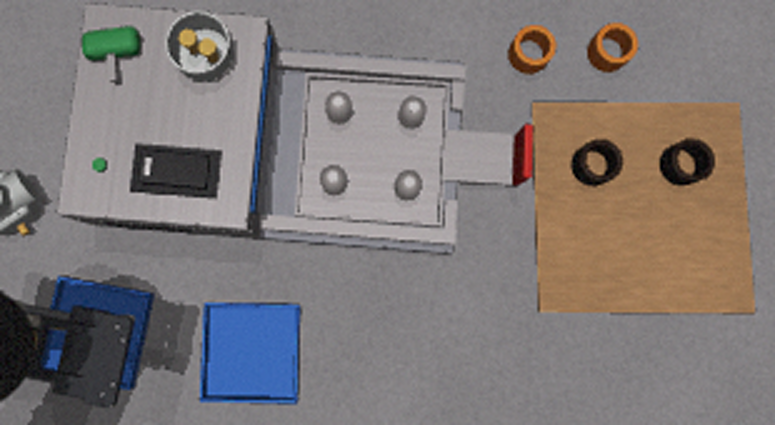

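The top crop shows all four spindles free (338,108), (411,112), (333,180), (408,185). The sleeves are unmoved at (597,162) and (687,161), and the bin is hidden by the gripper. Next is the first brown sleeve.

Call:
move_arm([
  [[0,0,-40],[0,0,0],0.2],
  [[293,536,-65],[0,0,10],0.2],
  [[293,536,-65],[0,0,20],0.2],
  [[293,536,-65],[0,0,30],0.2],
  [[293,536,-65],[0,0,40],0.2],
  [[293,536,-65],[0,0,50],0.2],
  [[293,536,-65],[0,0,60],0.2],
  [[293,536,-65],[0,0,70],0.2],
  [[293,536,-65],[0,0,84],0.2],
  [[293,536,-65],[0,0,84],0.2],
])

```text
clock: 10.98
tool_pos: [0.4591, -0.0521, 0.2426]
orientation: [-179.9, 0.0, -75.2]
force: [1.1, 0.4, 0.6]
opening: 0.07
gripper_force: 0.0
```

```bash
python3 - <<'E'
from h import *
report([.532,-.275,.25],-95)
im,K,T=snap("top"); b,g,r=bgr(im)
y=(r>90)&(b<.6*r)&(g>.6*r)
for c,s,l in blobs(y,30):
    P=plane(K,T,c,.049)
    if .2<P[0]<.5 and P[1]>.1: print(c,s,P)
cv2.imwrite("pics/c4.png",cv2.resize(im[240:320,190:270],(400,400),interpolation=2))
E
```

```text
pose [ 0.4591 -0.0521  0.2426] yaw -75.2 delta [234.1, -13.6, -7.4] turn z 19.8
[89.4, 279.7] [69, 256, 41, 48, 1718] [0.34985151 0.69061829 0.049     ]
```

View pics/c4.png

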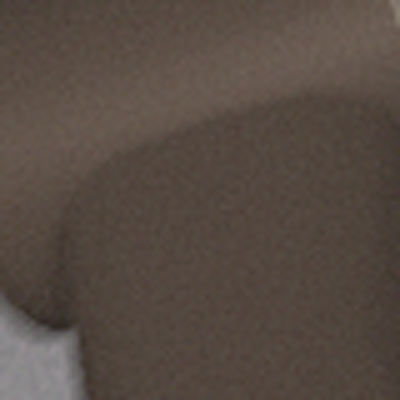

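The arm fills the crop and hides the bin, so I'll check it later.

Call:
move_arm([
  [[234,-13,0],[0,0,20],0.2],
  [[234,-13,0],[0,0,20],0.2],
  [[234,-13,0],[0,0,20],0.2],
  [[234,-13,0],[0,0,20],0.2],
  [[234,-13,0],[0,0,20],0.2],
  [[234,-13,0],[0,0,20],0.2],
  [[234,-13,40],[0,0,20],0.2],
  [[234,-13,80],[0,0,20],0.2],
  [[234,-13,110],[0,0,20],0.2],
  [[234,-13,110],[0,0,20],0.2],
])

```text
clock: 11.87
tool_pos: [0.5284, -0.2715, 0.1254]
orientation: [179.4, 0.1, -95.0]
force: [-1.9, 0.2, -1.0]
opening: 0.0705
gripper_force: 0.0
```

```bash
python3 - <<'E'
from h import *
for n in("top","side"):
    im,K,T=snap(n); b,g,r=bgr(im)
    for c,s,l in blobs((r>90)&(b<.6*r)&(g>.6*r),15):
        P=plane(K,T,c,.049)
        if .2<P[0]<.5 and .1<P[1]<.5: print(n,c,s,P)
    for c,s,l in blobs((r<75)&(b<45),60):
        P=plane(K,T,c,.048)
        if .4<P[0]<.6 and -.5<P[1]<-.2: print(n,c,s,P[:2].round(4))
    if n=="side": cv2.imwrite("s5.png",im)
report([.532,-.275,.044],-95)
E
```

```text
top [198.6, 241.1] [197, 239, 5, 5, 16] [0.45807459 0.3873966  0.049     ]
top [225.6, 283.0] [217, 275, 18, 17, 123] [0.34120128 0.3039853  0.049     ]
top [466.7, 201.8] [419, 150, 103, 84, 1781] [ 0.5701 -0.3819]
top [425.2, 241.1] [416, 202, 22, 100, 647] [ 0.4575 -0.2575]
side [348.4, 313.2] [306, 279, 112, 65, 3221] [ 0.5268 -0.2652]
side [370.4, 361.0] [359, 350, 23, 23, 256] [ 0.5322 -0.3809]
pose [ 0.5324 -0.2726  0.1321] yaw -94.8 delta [2.4, -0.0, 88.1] turn z 0.2
```

The brass sleeve is upright in the bin at (.341,.304).

Call:
move_arm([
  [[2,0,30],[0,0,0],0.2],
  [[2,0,60],[0,0,0],0.2],
  [[2,0,80],[0,0,0],0.2],
  [[2,0,88],[0,0,0],0.2],
  [[2,0,88],[0,0,0],0.2],
  [[2,0,88],[0,0,0],0.2],
  [[2,0,88],[0,0,0],1],
  [[2,0,88],[0,0,0],1],
  [[2,0,88],[0,0,0],1],
  [[2,0,88],[0,0,0],1],
])

```text
clock: 12.8
tool_pos: [0.5335, -0.2747, 0.0455]
orientation: [-179.9, -0.0, -94.9]
force: [0.0, 0.6, 6.3]
opening: 0.0495
gripper_force: 30.1
```

Call:
move_arm([
  [[0,0,0],[0,0,0],1],
  [[0,0,-30],[0,0,0],1],
  [[0,0,-70],[0,0,0],1],
  [[0,0,-100],[0,0,0],1],
  [[0,0,-110],[0,0,0],1],
  [[0,0,-110],[0,0,0],1],
])

```text
clock: 13.3
tool_pos: [0.5341, -0.2749, 0.158]
orientation: [-179.7, -0.1, -94.9]
force: [0.1, -0.2, -2.0]
opening: 0.0493
gripper_force: 30.0
```

```bash
python3 - <<'E'
from h import *
o=ctrl.get_obs();print(o['opening'],o['gripper_force'],o['force'].round(1))
for n in("top","side"):
    im,K,T=snap(n); cv2.imwrite(n+"6.png",im)
report([.507,-.052,.154],-95)
report([.592,-.059,.154],-95)
a=cv2.imread("side6.png");b=cv2.imread("top6.png")
cv2.imwrite("pics/c6.png",np.hstack([cv2.resize(b[160:260,320:480],(480,300)),cv2.resize(a[240:380,300:420],(257,300))]))
E
```

```text
0.04931440817025419 29.998008208349347 [ 0.1 -0.2 -2. ]
pose [ 0.532  -0.2743  0.154 ] yaw -94.9 delta [-219.3, 43.9, 0.1] turn z 0.1
pose [ 0.532  -0.2743  0.154 ] yaw -94.9 delta [-219.6, -41.3, 0.2] turn z 0.1
```

View pics/c6.png

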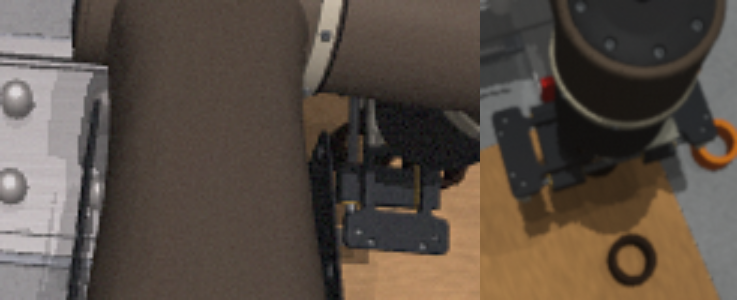

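Sleeve held; carry it over spindle1.

Call:
move_arm([
  [[-40,-7,0],[0,0,0],1],
  [[-80,-15,0],[0,0,0],1],
  [[-120,-22,0],[0,0,0],1],
  [[-160,-30,0],[0,0,0],1],
  [[-195,-37,0],[0,0,0],1],
  [[-219.5,-41.5,0],[0,0,0],1],
  [[-219.5,-41.5,0],[0,0,0],1],
  [[-219.5,-41.5,0],[0,0,0],1],
  [[-219.5,-41.5,0],[0,0,0],1],
])

```text
clock: 14.15
tool_pos: [0.5914, -0.0594, 0.1526]
orientation: [179.8, -0.0, -94.9]
force: [-0.3, -0.8, -1.6]
opening: 0.0495
gripper_force: 30.0
```

```bash
python3 - <<'E'
from h import *
for n in("top","side"):
    im,K,T=snap(n); cv2.imwrite(n+"7.png",im)
report([.592,-.059,.13],-95)
a=cv2.imread("side7.png");b=cv2.imread("top7.png")
cv2.imwrite("pics/c7.png",np.hstack([cv2.resize(b[150:230,310:400],(450,400),interpolation=2),cv2.resize(a[180:260,290:360],(350,400),interpolation=2)]))
E
```

```text
pose [ 0.5917 -0.0601  0.1533] yaw -94.9 delta [-1.2, -0.3, 23.3] turn z 0.1
```

View pics/c7.png

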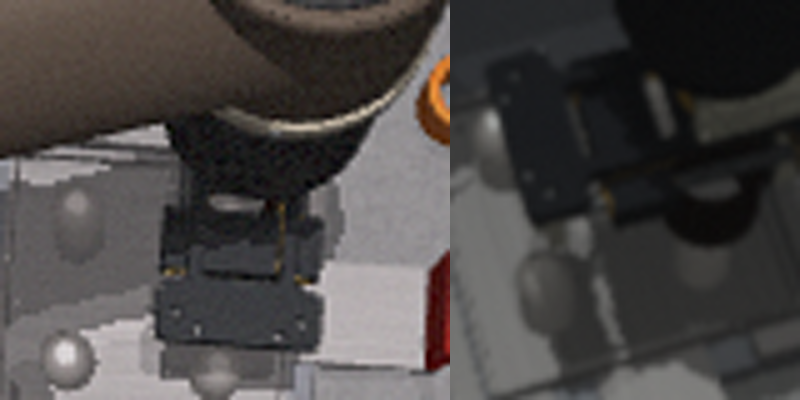

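The side crop shows the sleeve hanging over spindle1, whose foot is at (703,265). Lowering with a force check.

Call:
move_arm([
  [[-1,0,12],[0,0,0],1],
  [[-1,0,22],[0,0,0],1],
  [[-1,0,30],[0,0,0],1],
  [[-1,0,36],[0,0,0],1],
  [[-1,0,42],[0,0,0],1],
  [[-1,0,47],[0,0,0],1],
  [[-1,0,47],[0,0,0],1],
])

```text
clock: 14.83
tool_pos: [0.5919, -0.0585, 0.106]
orientation: [179.9, -0.0, -94.9]
force: [-0.2, 0.5, -1.2]
opening: 0.0497
gripper_force: 30.0
```

Call:
move_arm([
  [[0,0,4],[0,0,0],1],
  [[0,0,8],[0,0,0],1],
  [[0,0,13],[0,0,0],1],
  [[0,0,18],[0,0,0],1],
  [[0,0,18],[0,0,0],1],
  [[0,0,18],[0,0,0],1],
])

```text
clock: 15.33
tool_pos: [0.5923, -0.0583, 0.0888]
orientation: [180.0, -0.0, -94.9]
force: [-0.2, 0.1, -0.7]
opening: 0.0497
gripper_force: 30.0
```

Call:
move_arm([
  [[0,0,6],[0,0,0],1],
  [[0,0,12],[0,0,0],1],
  [[0,0,17],[0,0,0],1],
  [[0,0,19],[0,0,0],1],
  [[0,0,19],[0,0,0],1],
  [[0,0,19],[0,0,0],1],
])

```text
clock: 15.83
tool_pos: [0.5925, -0.0583, 0.07]
orientation: [180.0, -0.0, -94.9]
force: [-0.3, -0.3, -1.2]
opening: 0.0497
gripper_force: 30.0
```

Call:
move_arm([
  [[0,0,1],[0,0,0],0.3],
  [[0,0,1],[0,0,0],0.3],
  [[0,0,1],[0,0,0],0.3],
  [[0,0,-15],[0,0,0],0.3],
  [[0,0,-50],[0,0,0],0.3],
  [[0,0,-85],[0,0,0],0.3],
  [[40,10,-95],[0,0,0],0.25],
  [[80,20,-95],[0,0,0],0.2],
  [[120,25,-95],[0,0,0],0.2],
  [[120,25,-95],[0,0,0],0.2],
])

```text
clock: 16.67
tool_pos: [0.5556, -0.1805, 0.166]
orientation: [-180.0, -0.0, -95.1]
force: [-0.3, 1.6, 0.1]
opening: 0.07
gripper_force: 0.0
```

```bash
python3 - <<'E'
from h import *
for n in("top","side"):
    im,K,T=snap(n); cv2.imwrite(n+"8.png",im); b,g,r=bgr(im)
    for c,s,l in blobs((r<75)&(b<45),60):
        P=plane(K,T,c,.048)
        if .4<P[0]<.7 and -.5<P[1]<0: print(n,c,s,P[:2].round(4))
report([.532,-.377,.15],-95)
E
```

```text
top [422.5, 186.2] [370, 130, 106, 96, 1630] [ 0.6166 -0.2575]
top [361.0, 198.9] [356, 170, 9, 64, 155] [ 0.5796 -0.0784]
top [464.4, 214.5] [454, 206, 22, 18, 251] [ 0.5332 -0.3728]
side [346.3, 252.8] [293, 216, 107, 73, 3620] [ 0.5798 -0.1247]
side [385.6, 277.7] [380, 268, 18, 16, 91] [ 0.6453 -0.2192]
side [348.5, 292.7] [318, 284, 54, 21, 303] [ 0.5458 -0.2203]
side [370.4, 361.0] [359, 349, 23, 25, 260] [ 0.5322 -0.3809]
pose [ 0.557  -0.1773  0.1656] yaw -95.0 delta [201.1, 7.3, 15.6] turn z -0.0
```

Call:
move_arm([
  [[201,7,0],[0,0,0],0.2],
  [[201,7,0],[0,0,0],0.2],
  [[201,7,0],[0,0,0],0.2],
  [[201,7,0],[0,0,0],0.2],
  [[201,7,0],[0,0,0],0.2],
  [[201,7,0],[0,0,0],0.2],
  [[201,7,30],[0,0,0],0.2],
  [[201,7,40],[0,0,0],0.2],
  [[201,7,40],[0,0,0],0.2],
  [[201,7,40],[0,0,0],0.2],
])

```text
clock: 17.6
tool_pos: [0.5336, -0.3745, 0.1249]
orientation: [179.9, 0.0, -94.8]
force: [-0.5, 0.2, 1.6]
opening: 0.07
gripper_force: 0.0
```

```bash
python3 - <<'E'
from h import *
im,K,T=snap("top");im2,_,_=snap("side")
cv2.imwrite("pics/c9.png",np.hstack([cv2.resize(im[160:260,290:410],(480,400),interpolation=2),cv2.resize(im2[300:400,320:400],(320,400),interpolation=2)]))
report([.532,-.377,.0445],-95)
E
```

```text
pose [ 0.5345 -0.375   0.1264] yaw -94.8 delta [2.1, 2.4, 81.9] turn z 0.2
```

View pics/c9.png

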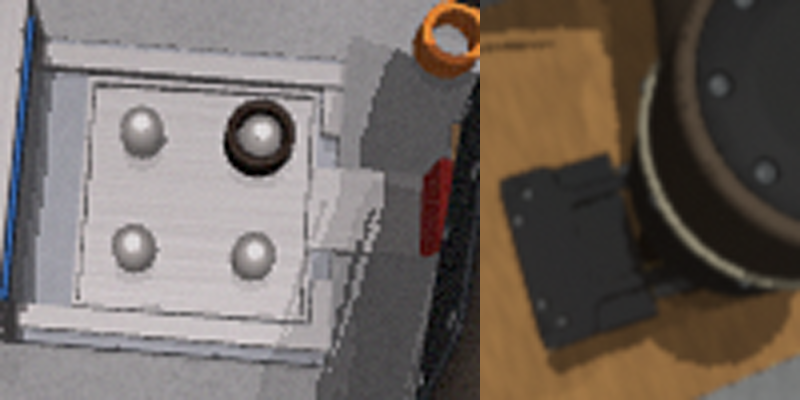

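The first brown sleeve sits right down on spindle1, at (260,136) in the top crop. Now the second one.

Call:
move_arm([
  [[2,2,30],[0,0,0],0.2],
  [[2,2,60],[0,0,0],0.2],
  [[2,2,75],[0,0,0],0.2],
  [[2,2,81],[0,0,0],0.2],
  [[2,2,81],[0,0,0],0.2],
  [[2,2,81],[0,0,0],0.2],
  [[2,2,81],[0,0,0],1],
  [[2,2,81],[0,0,0],1],
  [[2,2,81],[0,0,0],1],
  [[2,2,81],[0,0,0],1],
])

```text
clock: 18.53
tool_pos: [0.5323, -0.3776, 0.0455]
orientation: [-179.8, -0.1, -94.9]
force: [0.0, -0.1, 6.0]
opening: 0.0491
gripper_force: 28.4
```

Call:
move_arm([
  [[0,0,0],[0,0,0],1],
  [[0,0,-30],[0,0,0],1],
  [[0,0,-70],[0,0,0],1],
  [[0,0,-100],[0,0,0],1],
  [[0,0,-110],[0,0,0],1],
  [[0,0,-110],[0,0,0],1],
  [[0,0,-110],[0,0,0],1],
])

```text
clock: 19.12
tool_pos: [0.5309, -0.377, 0.1543]
orientation: [-180.0, 0.0, -94.9]
force: [-0.6, 0.7, -1.7]
opening: 0.0489
gripper_force: 30.0
```

```bash
python3 - <<'E'
from h import *
report([.5075,-.0515,.154],-95)
E
```

```text
pose [ 0.5309 -0.377   0.1543] yaw -94.9 delta [-322.3, 51.1, 0.4] turn z 0.1
```

Call:
move_arm([
  [[-40,6,0],[0,0,0],1],
  [[-80,12,0],[0,0,0],1],
  [[-120,19,0],[0,0,0],1],
  [[-160,25,0],[0,0,0],1],
  [[-200,32,0],[0,0,0],1],
  [[-240,38,0],[0,0,0],1],
  [[-280,44,0],[0,0,0],1],
  [[-310,49,0],[0,0,0],1],
  [[-322,51,0],[0,0,0],1],
  [[-322,51,0],[0,0,0],1],
])

```text
clock: 19.95
tool_pos: [0.5064, -0.0497, 0.1526]
orientation: [179.8, -0.0, -94.7]
force: [0.2, -0.4, -0.4]
opening: 0.049
gripper_force: 30.0
```

Call:
move_arm([
  [[0,0,0],[0,0,0],1],
  [[0,0,12],[0,0,0],1],
  [[0,0,22],[0,0,0],1],
  [[0,0,22],[0,0,0],1],
])

```text
clock: 20.28
tool_pos: [0.5058, -0.0532, 0.1294]
orientation: [179.7, -0.1, -95.0]
force: [-0.3, 0.2, -0.9]
opening: 0.0489
gripper_force: 30.0
```

```bash
python3 - <<'E'
from h import *
report([.5075,-.0515,.107],-95)
E
```

```text
pose [ 0.5058 -0.0532  0.1294] yaw -95.0 delta [-1.8, -1.6, 22.4] turn z 0.0
```

Call:
move_arm([
  [[-2,-1.7,0],[0,0,0],1],
  [[-2,-1.7,8],[0,0,0],1],
  [[-2,-1.7,15],[0,0,0],1],
  [[-2,-1.7,22],[0,0,0],1],
  [[-2,-1.7,30],[0,0,0],1],
  [[-2,-1.7,36],[0,0,0],1],
  [[-2,-1.7,41],[0,0,0],1],
  [[-2,-1.7,41],[0,0,0],1],
])

```text
clock: 20.95
tool_pos: [0.509, -0.0503, 0.0899]
orientation: [179.9, -0.0, -94.9]
force: [-0.0, -0.3, -1.1]
opening: 0.0492
gripper_force: 30.0
```

Call:
move_arm([
  [[0,0,6],[0,0,0],1],
  [[0,0,12],[0,0,0],1],
  [[0,0,17],[0,0,0],1],
  [[0,0,19],[0,0,0],1],
  [[0,0,19],[0,0,0],1],
  [[0,0,19],[0,0,0],1],
])

```text
clock: 21.45
tool_pos: [0.5092, -0.0503, 0.0718]
orientation: [179.9, -0.0, -94.9]
force: [-2.9, 0.4, -3.1]
opening: 0.049
gripper_force: 30.0
```

Call:
move_arm([
  [[0,0,2],[0,0,0],1],
  [[0,0,2],[0,0,0],0.3],
  [[0,0,2],[0,0,0],0.3],
  [[0,0,2],[0,0,0],0.3],
  [[0,0,-15],[0,0,0],0.3],
  [[0,0,-50],[0,0,0],0.3],
  [[0,0,-90],[0,0,0],0.3],
  [[40,-5,-100],[0,0,0],0.2],
  [[80,-10,-100],[0,0,0],0.1],
  [[120,-15,-100],[0,0,0],0],
])

```text
clock: 22.28
tool_pos: [0.5162, -0.1718, 0.1747]
orientation: [-179.7, 0.0, -94.7]
force: [1.7, 0.5, -1.0]
opening: 0.076
gripper_force: 0.0
```

Call:
move_arm([
  [[140,0,0],[0,0,0],0],
  [[140,0,0],[0,0,0],0],
  [[140,0,0],[0,0,0],0],
  [[140,0,0],[0,0,0],0],
  [[140,0,0],[0,0,0],0],
  [[140,0,0],[0,0,0],0],
])

```text
clock: 22.78
tool_pos: [0.5026, -0.3118, 0.1723]
orientation: [-179.9, -0.0, -95.0]
force: [0.2, -0.4, 0.0]
opening: 0.0875
gripper_force: 0.0
```

```bash
python3 - <<'E'
from h import *
im,K,T=snap("top")
cv2.imwrite("pics/c10.png",cv2.resize(im[140:310,190:440],(750,510),interpolation=2))
report([.5384,-.18,.17],-95)
E
```

```text
pose [ 0.5026 -0.3108  0.1723] yaw -94.9 delta [-133.4, -24.4, 2.3] turn z 0.1
```

View pics/c10.png

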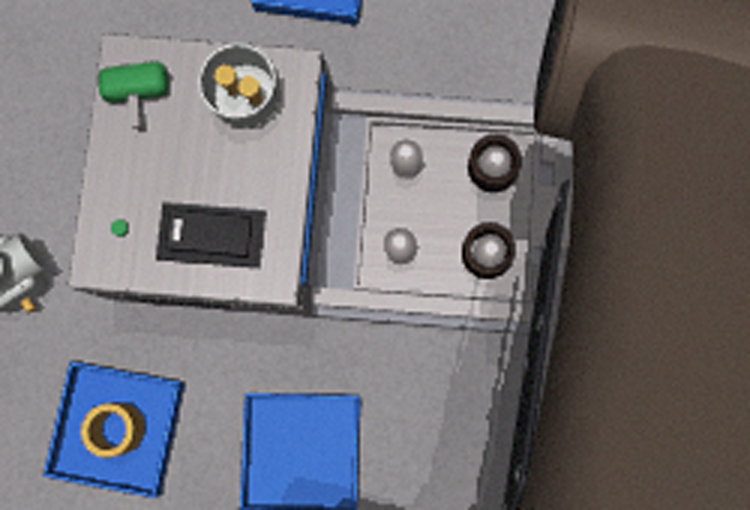

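Both brown sleeves are seated at (495,162) and (489,249), and the brass one stands in the bin at (112,430). Now I grip the handle and push home.

Call:
move_arm([
  [[-40,-8,0],[0,0,0],0],
  [[-80,-16,0],[0,0,0],0],
  [[-115,-22,0],[0,0,0],0],
  [[-133,-24.5,0],[0,0,0],0],
  [[-133,-24.5,0],[0,0,0],0],
  [[-133,-24.5,0],[0,0,0],0],
  [[-133,-24.5,40],[0,0,0],0],
  [[-133,-24.5,75],[0,0,0],0],
  [[-133,-24.5,94],[0,0,0],0],
  [[-133,-24.5,94],[0,0,0],0],
])

```text
clock: 23.67
tool_pos: [0.535, -0.18, 0.0741]
orientation: [179.6, 0.0, -94.9]
force: [-0.5, 0.6, -0.0]
opening: 0.0873
gripper_force: 0.0
```

```bash
python3 - <<'E'
from h import *
report([.5384,-.181,.077],-95)
E
```

```text
pose [ 0.535  -0.18    0.0741] yaw -94.9 delta [0.7, -3.4, -2.9] turn z 0.1
```

Call:
move_arm([
  [[0,-3,-2],[0,0,0],0],
  [[0,-3,-2],[0,0,0],0],
  [[0,-3,-2],[0,0,0],1],
  [[0,-3,-2],[0,0,0],1],
  [[0,-3,-2],[0,0,0],1],
  [[0,-3,-2],[0,0,0],1],
  [[0,-3,-2],[0,0,0],1],
])

```text
clock: 24.25
tool_pos: [0.541, -0.1805, 0.0807]
orientation: [-180.0, -0.0, -94.9]
force: [-3.0, 0.5, 3.0]
opening: 0.0601
gripper_force: 10.9
```

Call:
move_arm([
  [[-10,0,0],[0,0,0],1],
  [[-30,0,0],[0,0,0],1],
  [[-52,0,0],[0,0,0],1],
  [[-75,0,0],[0,0,0],1],
  [[-98,0,0],[0,0,0],1],
  [[-121,0,0],[0,0,0],1],
  [[-144,0,0],[0,0,0],1],
  [[-165,0,0],[0,0,0],1],
  [[-183,0,0],[0,0,0],1],
  [[-195,0,0],[0,0,0],1],
])

```text
clock: 25.08
tool_pos: [0.5576, 0.0144, 0.0807]
orientation: [180.0, -0.1, -94.8]
force: [-0.3, -9.0, 5.4]
opening: 0.0595
gripper_force: 30.0
```

Call:
move_arm([
  [[-4,0,0],[0,0,0],1],
  [[-8,0,0],[0,0,0],1],
  [[-12,0,0],[0,0,0],1],
  [[-16,0,0],[0,0,0],1],
  [[-18,0,0],[0,0,0],1],
  [[-18,0,0],[0,0,0],1],
])

```text
clock: 25.58
tool_pos: [0.5591, 0.0309, 0.0807]
orientation: [180.0, -0.1, -94.9]
force: [-0.9, -4.9, 6.0]
opening: 0.0594
gripper_force: 30.0
```

Continue slowly until the force rises.

Call:
move_arm([
  [[-2,0,0],[0,0,0],1],
  [[-4,0,0],[0,0,0],1],
  [[-6,0,0],[0,0,0],1],
  [[-6,0,0],[0,0,0],1],
])

```text
clock: 25.92
tool_pos: [0.5595, 0.0366, 0.0807]
orientation: [180.0, -0.1, -94.9]
force: [-1.0, -7.1, 5.0]
opening: 0.0596
gripper_force: 30.0
```

Call:
move_arm([
  [[-1,0,0],[0,0,0],1],
  [[-2,0,0],[0,0,0],1],
  [[-3,0,0],[0,0,0],1],
  [[-3,0,0],[0,0,0],1],
])

```text
clock: 26.25
tool_pos: [0.5598, 0.0394, 0.0807]
orientation: [180.0, -0.1, -94.9]
force: [-1.0, -8.0, 5.5]
opening: 0.0597
gripper_force: 30.0
```

Call:
move_arm([
  [[-1,0,0],[0,0,0],1],
  [[-2,0,0],[0,0,0],1],
  [[-3,0,0],[0,0,0],1],
  [[-3,0,0],[0,0,0],1],
])

```text
clock: 26.58
tool_pos: [0.5593, 0.0407, 0.0806]
orientation: [179.9, -0.2, -94.9]
force: [-1.6, -16.5, 7.0]
opening: 0.0599
gripper_force: 30.0
```

Call:
move_arm([
  [[-1,0,0],[0,0,0],1],
  [[-2,0,0],[0,0,0],1],
  [[-3,0,0],[0,0,0],1],
  [[-3,0,0],[0,0,0],1],
])

```text
clock: 26.92
tool_pos: [0.5579, 0.0416, 0.0805]
orientation: [179.7, -0.4, -94.9]
force: [-4.5, -24.6, 11.0]
opening: 0.0599
gripper_force: 30.0
```

The tray is against the back wall: force rose to 25 N at the end of travel. Release, rise and look at the rocker.

Call:
move_arm([
  [[0,0,0],[0,0,0],0],
  [[0,0,0],[0,0,0],0],
  [[0,0,0],[0,0,0],0],
  [[0,0,0],[0,0,0],0],
  [[0,0,-40],[0,0,0],0],
  [[0,0,-80],[0,0,0],0],
  [[0,0,-120],[0,0,0],0],
  [[0,0,-160],[0,0,0],0.5],
  [[0,0,-170],[0,0,0],1],
  [[0,0,-170],[0,0,0],1],
])

```text
clock: 27.75
tool_pos: [0.5626, 0.0479, 0.2548]
orientation: [-179.6, 0.2, -94.8]
force: [0.6, -0.7, -0.9]
opening: 0.0733
gripper_force: 0.0
```

```bash
python3 - <<'E'
from h import *
R=[]
for n,f,box in(("top","t2.png",None),("top","top3.png",(240,205,280,230)),("side","pics/side0.png",(260,120,292,158))):
    if box is None: continue
    c=np.load(n+"_cal.npz");K,T=c["K"],c["T"]; im=cv2.imread(f); x0,y0,x1,y1=box
    g=im[y0:y1,x0:x1].min(2).astype(int); G=cv2.cvtColor(im[y0:y1,x0:x1],cv2.COLOR_BGR2GRAY)
    dk=(G<60).astype(np.uint8); hull=cv2.convexHull(np.argwhere(dk)[:,::-1].astype(np.int32))
    n8,l,s,cc=cv2.connectedComponentsWithStats(dk); k=1+np.argmax(s[1:,4])
    hull=cv2.convexHull(np.argwhere(l==k)[:,::-1].astype(np.int32)); m=np.zeros_like(dk); cv2.fillConvexPoly(m,hull,1); m=cv2.erode(m,np.ones((3,3)))
    w=(m>0)&(G>110); p=np.argwhere(w)[:,::-1]+[x0,y0]; q=p.mean(0); print(n,len(p),q, plane(K,T,q,.165)); R.append(ray(K,T,q))
print(tri(*R))
im,K,T=snap("top"); im2,_,_=snap("side")
b,g,r=bgr(im); 
for c,s,l in blobs((r>90)&(r>3*g)&(r>3*b),10):
    P=plane(K,T,c,.095); 
    if .4<P[0]<.7: print("handle",P)
cv2.imwrite("pics/c11.png",np.hstack([cv2.resize(im[150:250,200:350],(450,300),interpolation=2),cv2.resize(im2[90:230,230:390],(343,300),interpolation=2)]))
E
```

```text
top 16 [248.6875 215.6875] [0.51441128 0.21994903 0.165     ]
side 5 [272.6 128.4] [0.51158389 0.22362078 0.165     ]
(array([0.51196911, 0.21800859, 0.1729752 ]), np.float64(0.0025699326356681137))
```

View pics/c11.png

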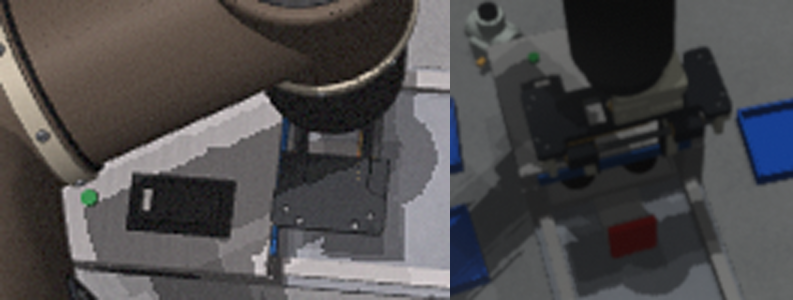

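The side crop shows the tray in, with the handle at (632,236), and the rocker with its dash at top crop (148,199). The dash triangulates to (.513,.219,.172). I'll press with closed fingertips.

```bash
python3 -c "
from h import *
report([.513,.221,.215],-95)"
```

```text
pose [0.5606 0.0474 0.2505] yaw -94.8 delta [-168.9, 62.1, 35.6] turn z 0.2
```

Call:
move_arm([
  [[-40,15,0],[0,0,0],1],
  [[-80,30,0],[0,0,0],1],
  [[-120,44,0],[0,0,0],1],
  [[-150,56,0],[0,0,0],1],
  [[-169,62,0],[0,0,0],1],
  [[-169,62,0],[0,0,0],1],
  [[-169,62,15],[0,0,0],1],
  [[-169,62,30],[0,0,0],1],
  [[-169,62,35],[0,0,0],1],
  [[-169,62,35],[0,0,0],1],
])

```text
clock: 28.68
tool_pos: [0.512, 0.2196, 0.2127]
orientation: [179.8, -0.2, -94.9]
force: [-0.9, -0.5, 0.8]
opening: 0.0021
gripper_force: 0.0
```

```bash
python3 -c "
from h import *
report([.513,.221,.196],-95)
im,K,T=snap('top'); im2,K2,T2=snap('side')
b,g,r=bgr(im2)
for c,s,l in blobs((r>60)&(r>3*g)&(r>3*b),10):
    P=plane(K2,T2,c,.095)
    if .4<P[0]<.7: print('handle side',c,s,P)
b,g,r=bgr(im)
for c,s,l in blobs((r>60)&(r>3*g)&(r>3*b),10):
    P=plane(K,T,c,.095)
    if .4<P[0]<.7: print('handle top',c,s,P)
cv2.imwrite('pics/c12.png',np.hstack([cv2.resize(im[170:260,220:340],(480,360),interpolation=2),cv2.resize(im2[100:220,230:330],(300,360),interpolation=2)]))"
```

```text
pose [0.512  0.2196 0.2127] yaw -94.9 delta [-1.5, -0.9, 16.6] turn z 0.1
handle side [314.7, 194.8] [304, 191, 22, 9, 70] [0.55607427 0.0359626  0.095     ]
handle top [320.5, 205.3] [319, 194, 4, 24, 75] [0.55301081 0.03762127 0.095     ]
```

View pics/c12.png

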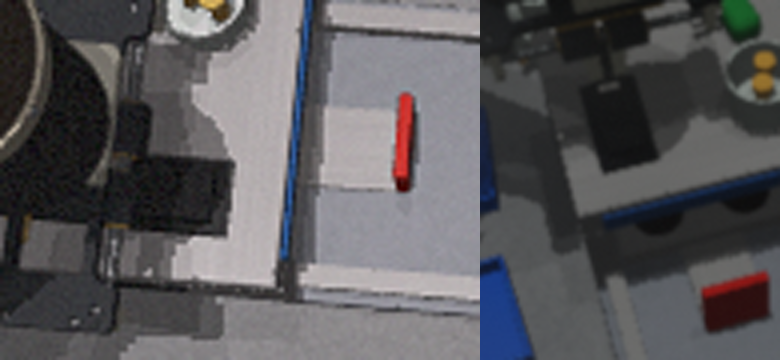

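Handle at y≈.037, which matches home, and both sleeves show inside the mouth at (655,222) and (745,200). The fingertip is above the dash (607,85). Pressing.

Call:
move_arm([
  [[-1,0,6],[0,0,0],1],
  [[-1,0,12],[0,0,0],1],
  [[-1,0,17],[0,0,0],1],
  [[-1,0,20],[0,0,0],1],
  [[-1,0,22],[0,0,0],1],
  [[-1,0,24],[0,0,0],1],
  [[-1,0,26],[0,0,0],1],
])

```text
clock: 29.37
tool_pos: [0.5134, 0.2218, 0.1894]
orientation: [-180.0, 0.0, -94.9]
force: [-0.2, 1.5, 2.1]
opening: 0.0001
gripper_force: 1.1
```

Call:
move_arm([
  [[0,0,1],[0,0,0],1],
  [[0,0,2],[0,0,0],1],
  [[0,0,2],[0,0,0],1],
])

```text
clock: 29.62
tool_pos: [0.5135, 0.2219, 0.1875]
orientation: [-180.0, 0.0, -94.9]
force: [0.8, 1.8, 2.6]
opening: 0.0006
gripper_force: 0.9
```

Call:
move_arm([
  [[0,0,1],[0,0,0],1],
  [[0,0,2],[0,0,0],1],
  [[0,0,2],[0,0,0],1],
])

```text
clock: 29.87
tool_pos: [0.5136, 0.2219, 0.1854]
orientation: [-180.0, 0.1, -94.9]
force: [-0.5, 2.9, 2.8]
opening: 0.0006
gripper_force: 1.7
```

Tip at z≈.166 and the rocker is moving at about 3 N. Continue to the stop.

Call:
move_arm([
  [[0,0,1],[0,0,0],1],
  [[0,0,2],[0,0,0],1],
  [[0,0,2],[0,0,0],1],
])

```text
clock: 30.12
tool_pos: [0.5137, 0.2221, 0.1842]
orientation: [-179.9, 0.1, -94.8]
force: [-3.2, 4.1, 9.9]
opening: 0.0004
gripper_force: 5.0
```

Call:
move_arm([
  [[0,0,1],[0,0,0],1],
  [[0,0,2],[0,0,0],1],
  [[0,0,2],[0,0,0],1],
])

```text
clock: 30.37
tool_pos: [0.5139, 0.2221, 0.1838]
orientation: [-179.9, 0.1, -94.8]
force: [-7.7, 4.2, 20.6]
opening: 0.0005
gripper_force: 10.2
```

Hard stop reached at tip ≈.165. Lift and check the rocker.

Call:
move_arm([
  [[0,0,-20],[0,0,0],1],
  [[0,0,-50],[0,0,0],1],
  [[60,0,-70],[0,0,0],1],
  [[120,0,-80],[0,0,0],1],
  [[170,0,-80],[0,0,0],1],
  [[210,0,-80],[0,0,0],1],
  [[250,0,-80],[0,0,0],1],
  [[290,0,-80],[0,0,0],1],
  [[330,0,-80],[0,0,0],1],
  [[330,0,-80],[0,0,0],1],
])

```text
clock: 31.2
tool_pos: [0.4834, -0.1097, 0.2608]
orientation: [179.9, -0.0, -94.9]
force: [1.2, 0.7, -0.5]
opening: 0.0006
gripper_force: 0.0
```

```bash
python3 - <<'E'
from h import *
im,K,T=snap('top'); im2,K2,T2=snap('side')
cv2.imwrite("top13.png",im);cv2.imwrite("side13.png",im2)
o=cv2.imread("top3.png");o2=cv2.imread("pics/side0.png")
f=lambda a,x,y,w,h:cv2.resize(a[y:y+h,x:x+w],(390,290),interpolation=2)
cv2.imwrite("pics/c13.png",np.vstack([np.hstack([f(o,230,195,60,45),f(im,230,195,60,45)]),np.hstack([f(o2,250,115,60,45),f(im2,250,115,60,45)])]))
E
```

```text
(no output)
```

View pics/c13.png

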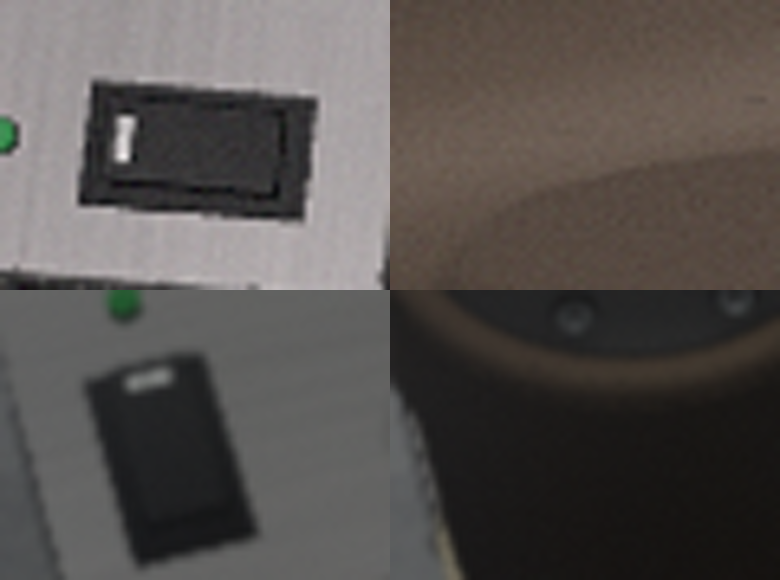

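The old rocker state is visible on the left, but the arm hides the new one. I'll move farther off.

Call:
move_arm([
  [[250,-30,0],[0,0,0],1],
  [[250,-30,0],[0,0,0],1],
  [[250,-30,0],[0,0,0],1],
  [[250,-30,0],[0,0,0],1],
  [[250,-30,0],[0,0,0],1],
  [[250,-30,0],[0,0,0],1],
  [[250,-30,0],[0,0,0],1],
  [[250,-30,0],[0,0,0],1],
  [[250,-30,0],[0,0,0],1],
])

```text
clock: 32.05
tool_pos: [0.4929, -0.3588, 0.26]
orientation: [179.9, 0.0, -95.0]
force: [-0.8, 0.4, 0.1]
opening: 0.0005
gripper_force: 0.0
```

```bash
python3 - <<'E'
from h import *
im,K,T=snap('top'); im2,K2,T2=snap('side')
def dash(a,x0,y0,x1,y1,n):
    G=cv2.cvtColor(a[y0:y1,x0:x1],6).astype(float)
    print(n,G.shape,np.median(G)); w=np.clip(G-100 if n=="top" else G-55,0,None); w[:]=w; yy,xx=np.mgrid[y0:y1,x0:x1]; q=np.array([(w*xx).sum(),(w*yy).sum()])/w.sum(); return q
o=cv2.imread("top3.png");o2=cv2.imread("pics/side0.png")
# top: window inside the bezel round the dash; side likewise
A=[dash(a,246,211,253,222,"top") for a in(o,im)]; B=[dash(a,268,125,279,132,"side") for a in(o2,im2)]
ct=np.load("top_cal.npz")
print(A,B)
for a,b in zip(A,B): print(tri(ray(K,T,a),ray(K2,T2,b)))
for P in((.513,.219,.172),(.513,.219,.162)): print(proj(K,T,P),proj(K2,T2,P))
f=lambda a,x,y,w,h:cv2.resize(a[y:y+h,x:x+w],(390,290),interpolation=2)
cv2.imwrite("pics/c14.png",np.vstack([np.hstack([f(im,190,160,145,108),f(im,230,195,60,45)]),np.hstack([f(im2,230,85,145,108),f(im2,250,115,60,45)])]))
E
```

```text
top (11, 7) 54.0
top (11, 7) 41.0
side (7, 11) 61.0
side (7, 11) 59.0
[array([248.61779723, 216.03209336]), array([248.54101562, 216.62434896])] [array([271.92670157, 127.54824233]), array([273.11929825, 127.92631579])]
(array([0.51037499, 0.21681324, 0.17890663]), np.float64(0.002296793413353357))
(array([0.51159926, 0.21842852, 0.17319068]), np.float64(0.0015278351425949597))
[248.42852128 215.84554701] [273.35249785 127.99367533]
[249.29191801 216.39492149] [273.80294949 130.27450821]
```

View pics/c14.png

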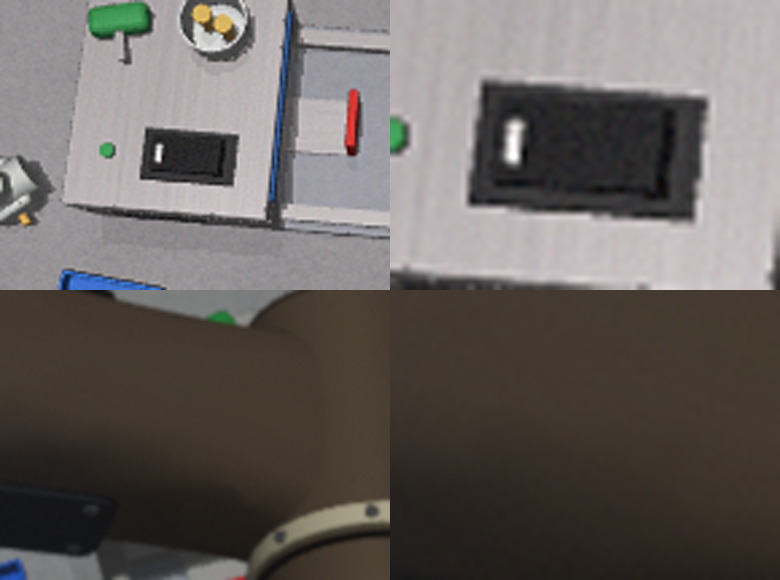

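The top view shows the dash shifted and the face shaded differently, which agrees with the rocker being on. To rule out that the fingers only stopped on the bezel, I press again nearer the pivot. If the rocker is fully on, contact must come higher, at TCP z≈.1855 rather than .184.

Call:
move_arm([
  [[-300,30,0],[0,0,0],1],
  [[-300,30,0],[0,0,0],1],
  [[-300,30,0],[0,0,0],1],
  [[-300,30,0],[0,0,0],1],
  [[-300,30,0],[0,0,0],1],
  [[-300,30,0],[0,0,0],1],
  [[-300,30,0],[0,0,0],1],
  [[-300,30,0],[0,0,0],1],
  [[-300,30,0],[0,0,0],1],
  [[-300,30,0],[0,0,0],1],
])

```text
clock: 32.98
tool_pos: [0.4891, -0.0559, 0.2617]
orientation: [-179.9, 0.0, -94.6]
force: [-0.4, -0.2, -0.1]
opening: 0.0005
gripper_force: 0.0
```

```bash
python3 -c "
from h import *
report([.5129,.213,.192],-94.9)"
```

```text
pose [ 0.4891 -0.0559  0.2617] yaw -94.6 delta [-269.9, -2.0, 69.8] turn z 0.3
```

Call:
move_arm([
  [[-40,0,0],[0,0,0],1],
  [[-80,0,0],[0,0,0],1],
  [[-120,0,0],[0,0,0],1],
  [[-160,0,0],[0,0,0],1],
  [[-200,-1,0],[0,0,0],1],
  [[-240,-2,0],[0,0,0],1],
  [[-270,-2,20],[0,0,0.3],1],
  [[-270,-2,45],[0,0,0.3],1],
  [[-270,-2,62],[0,0,0.3],1],
  [[-270,-2,62],[0,0,0.3],1],
])

```text
clock: 33.82
tool_pos: [0.5125, 0.21, 0.1952]
orientation: [179.7, -0.2, -95.2]
force: [-0.6, -0.1, -0.2]
opening: 0.0
gripper_force: 0.0
```

```bash
python3 -c "
from h import *
report([.5129,.213,.1865],-94.9)"
```

```text
pose [0.5125 0.21   0.1952] yaw -95.2 delta [-3.1, -0.2, 8.7] turn z -0.3
```

Call:
move_arm([
  [[-1,0,3],[0,0,0],1],
  [[-1,0,6],[0,0,0],1],
  [[-1,0,9],[0,0,0],1],
  [[-1,0,9],[0,0,0],1],
])

```text
clock: 34.15
tool_pos: [0.5148, 0.212, 0.1908]
orientation: [-180.0, 0.0, -95.2]
force: [0.1, -0.4, 0.4]
opening: 0.0005
gripper_force: 0.0
```

Call:
move_arm([
  [[0,0,1],[0,0,0],1],
  [[0,0,2],[0,0,0],1],
  [[0,0,2],[0,0,0],1],
])

```text
clock: 34.4
tool_pos: [0.5145, 0.2122, 0.1884]
orientation: [-180.0, 0.0, -95.2]
force: [-0.6, 0.3, -0.9]
opening: 0.0006
gripper_force: 0.0
```

Call:
move_arm([
  [[0,0,1],[0,0,0],1],
  [[0,0,2],[0,0,0],1],
  [[0,0,2],[0,0,0],1],
])

```text
clock: 34.65
tool_pos: [0.5146, 0.2124, 0.1865]
orientation: [-180.0, 0.0, -95.2]
force: [-0.8, -0.8, 2.9]
opening: 0.0007
gripper_force: 1.1
```

Call:
move_arm([
  [[0,0,1],[0,0,0],1],
  [[0,0,2],[0,0,0],1],
  [[0,0,2],[0,0,0],1],
])

```text
clock: 34.9
tool_pos: [0.5148, 0.2124, 0.1859]
orientation: [-179.9, 0.0, -95.1]
force: [-5.4, -0.3, 13.5]
opening: 0.0004
gripper_force: 6.3
```

It stopped hard 2 mm higher. That gives a slope of about 0.2 down towards +y, so the rocker is fully on. Retreat and do a final numeric check.

Call:
move_arm([
  [[0,0,-20],[0,0,0],1],
  [[0,0,-55],[0,0,0],1],
  [[0,0,-80],[0,0,0],1],
  [[0,0,-80],[0,0,0],1],
  [[0,0,-80],[0,0,0],1],
])

```text
clock: 35.32
tool_pos: [0.515, 0.2128, 0.2658]
orientation: [-179.9, 0.1, -95.2]
force: [-0.4, 0.2, -1.5]
opening: 0.0004
gripper_force: 0.0
```

```bash
python3 -c "
from h import *
im,K,T=snap('top');b,g,r=bgr(im)
for c,s,l in blobs((r>60)&(r>3*g)&(r>3*b),10):
    P=plane(K,T,c,.095)
    if .4<P[0]<.7: print('handle',P)
print(ctrl.get_obs()['tool_pos'],ctrl.close_job())"
```

```text
handle [0.5541333  0.03762392 0.095     ]
the job is handed in; nothing more can be done
[0.5142593  0.21241774 0.26426886] None
```

The job is handed in (result not reported): the brass sleeve stands upright in the leftmost blue tray, both brown sleeves are right down on their own spindles, the tray is fully home, and the rocker was then pressed fully on.

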